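# Open the pill dispenser's latches and hold its refill over the bay

### The arm

A 6-joint arm with a two-finger parallel gripper is mounted at the origin on the work surface. World frame = base frame: x ahead of the robot, y to its left, z up, the work surface at z = 0. Lengths are in mm, angles in rad, forces in N, time in s.
With the tool pointing down it reaches from about 325 to 900 mm from the base axis. Payload 6.1 kg.
Tool frame: the origin (TCP) lies where the fingers leave the gripper's body, on its centre line; the fingertips stand 70 mm ahead of it and the grasp point (between the pads) lies 51 mm ahead of it (ctrl.tip_reach is the distance from the TCP to the fingertips, in mm); z points along the fingers, x is the direction in which the jaws open and shut, and the axes are right-handed (so a half turn about z gives the same grasp; the last joint's range is limited). The gripper opens to 87 mm and grips with 3 to 60 N. Pads are 19 mm wide; open, the fingers measure 117 mm over their backs; the gripper's body (75 mm by 190 mm) begins 51 mm behind the grasp point.
Start: joints at [1.065, 0.22, 1.526, -0, 1.395, -0.126], TCP at [231.707, 580.455, 292.238] pointing down, gripper open.
Joint ranges: [-2.98, 2.98], [-0.91, 2.08], [0.09, 2.57], [-1.24, 4.39], [0.2, 2.65], [-2.68, 2.68]. Speed limits (rad/s): [2.57, 2.57, 3.01, 3.14, 3.14, 3.14].

### API

Orientations are given as a rotation vector (axis times angle).
In Python, from rig import state, vision, ctrl gives the robot as it stands.
- The arm moves only by the shell command python3 -m handwheel 'ROWS'. ROWS is JSON, a list that holds one entry, the list of rows, each a list of 5 numbers: the shift along the tool's x, y, z in cm, then the turn about the tool's z in degrees, then the gripper's target within -1 to 1 (shut at 1, half-way at 0, fully open at -1). A call has 1 to 12 rows; each row is the pose to reach, as a shift and turn from the pose commanded when the call began, along the tool's axes at that moment; what a row does not reach only later rows make up. A row lasts 1/10 s, in which the tool goes at most 50 mm and 8.59 degrees, less where a joint would pass 70% of its speed; a pose out of reach is approached as far as the arm can. A call with a gripper value outside its range is refused whole. The fingers move at their own pace and stop on an object; the grip force is fixed at half the most. Time passes only in rows, so rows that repeat a pose let the fingers close. It gives the time, the measured TCP pose, the force and the opening at its end, in the units of the state.
- state(): the state, without advancing time (a new reading comes with each control period).
- vision.capture(name): name is "scene" or "top" or "wrist"; returns a dict with "frame" (420x560x3 uint8, red, green, blue), "fx", "fy", "cx", "cy" (pixels), "cam_to_world" (4x4, takes a point from camera to world coordinates). Camera axes: x right, y down, z forward; pixel columns grow to the right and rows downward; lengths in mm; the calibration is good to about 2 mm. A picture is of the moment at which its call begins. There is no depth.
- ctrl.finish_job(): hands the job in, once; it reports no verdict.
The state is a dict: "t": time; "joint_pos": joint angles; "qd": joint speeds; "joint_efforts": joint torques, N m; "tcp_pos": TCP position; "tcp_rot": TCP orientation; "ft_force": force on the tool from outside, world axes, zero at the start; "torque": the same for the moment, N m; "finger_gap": opening from 0.0 (shut) to 1.0 (fully open).
Only numpy, scipy, OpenCV 4.12 (cv2) and the standard library are available. Lean on these libraries where they do the work, as an engineer would, in place of code of your own. Each camera call takes 0.05 s, during which the arm holds its last target. There are 200 camera calls.

### The job

First turn both captive latch bolts on top of the blue pill dispenser clockwise all the way to their end stops, so their tongues swing clear of the loading bay. Then pick up the upright refill magazine, lift its underside higher than the treat bin, carry it across to the dispenser and finish still holding it there, upright and still, centred over the bay and lined up with the opening's long side, about a finger's breadth (10 to 20 mm) above the top deck, ready to drop straight in. The magazine must never touch the dispenser, and the treat bin, bowl, scoop and nail file stay where they are.

Things in the scene. Friction and masses are not known exactly. Their poses are not given: they have to be found in the camera images.
- bay (a point): Centre of the loading bay's mouth, level with the dispenser's deck (60 mm above the counter). The dispenser is a blue plastic box fixed to the counter, 120 (x) by 220 (y) by 60 mm; the bay is a pocket 44 (x) by 82 (y) mm, 45 deep. x runs across the bay's short side, y along its long side, z up. A push button (not used) stands 6 mm proud of the deck, 42 mm towards -x.
- bolt_a_grip (a point): On bolt A's vertical axis, 80 mm from the bay centre on the dispenser's +y side, 32 mm above the deck. Upright black grip bar 46 mm long, 14 thick, 14 to 46 mm above the deck, along this point's own y; below it an 18 mm hub and a flat tongue (top 6 mm above the deck) reaching 55 mm to its own -y. It turns with the bolt; at joint 0 its axes are the dispenser's and the tongue overhangs the bay.
- bolt_b_grip (a point): Bolt B: same as bolt A, but 80 mm from the bay centre on the dispenser's -y side; grip bar along its own y, tongue to its own +y. At joint 0 its axes are the dispenser's and the tongue overhangs the bay.
- bolt_a (a joint): Turn of bolt A in rad: 0 is latched, growing as it turns clockwise seen from above, hard end stop at 1.4. It starts between 0 and 0.3. Light friction (0.03 N m), no spring: it stays where it is left.
- bolt_b (a joint): Turn of bolt B in rad, as for bolt A: clockwise from above, end stop at 1.4, starts between 0 and 0.3.
- magazine_center (a point): Centre, half-way up, of the refill magazine: an upright white plastic block with grey cap and foot, 32 (x) by 70 (y) by 80 mm high, about 0.16 kg, loose on the counter; underside 40 mm below this point. The lowest 8 mm are a slimmer foot, 26 by 60 mm. Grip it from above across its 32 mm width. Its y (long side) is to lie along the bay's y, either way round.
- treat_bin_center (a point): Centre (half-way up) of the grey flip-top treat bin, 130 mm (x) by 98 mm (y), 125 mm high, about 0.8 kg, loose, standing between magazine and dispenser. Must not be disturbed.
- bowl: Small white ceramic bowl, 100 mm across, 42 mm high; origin at the centre of its underside. Must not be disturbed.
- scoop: Bamboo scoop lying on the counter along its y axis, 60 mm wide, 178 mm long from y -90 to +88 mm, 28 mm high; origin on the underside. Must not be disturbed.
- nail_file: Steel nail file lying along its y axis, 16 mm wide, 170 mm long from y -85 to +85 mm, 7 mm high; origin on the underside. Must not be disturbed.
Mind the look-alikes: they are no part of the job. Leave any turquoise look-alike of the part that bears magazine_center alone.

How it is judged (in metres and radians):
On the way, in this order (a step that is already met when the one before it is completed fails the run):
1. both latch bolts are turned to their end stops (value of joint each of bolt_a, bolt_b above 1.3 rad), for 0.2 s.
2. the magazine's underside is lifted higher than the treat bin (height (world z) of magazine_center above 0.165 m), for 0.1 s.
At the end, for the whole second after the job is handed in: Bolts within 0.1 rad of their stops; magazine held by the fingers, still, upright within 0.1 rad, centre within 10 mm of the bay's in plan, long side within 0.12 rad of the bay's, underside 4 to 30 mm above the deck, not touching the dispenser; bystanders moved under 20 mm (all of step 1 and horizontal distance between magazine_center and bay below 0.01 m and angle between the y axis of magazine_center and the y axis of bay, either way round below 0.12 rad and angle between magazine_center's own z axis and vertical below 0.1 rad and z of magazine_center in the frame of bay between 0.044 and 0.07 m and linear speed of magazine below 0.02 m/s and contact force between magazine and the fingers above 1 N and contact force between magazine and dispenser below 0.1 N and distance of each of treat_bin_center, bowl, scoop, nail_file from where it was at the start of the episode below 0.02 m); the arm keeps its last pose, push and grip.
It fails at once if the magazine touches the dispenser (contact force between magazine and dispenser above 0.5 N).
It fails at once if the treat bin is pushed more than 20 mm (distance of treat_bin_center from where it was at the start of the episode above 0.02 m).
It fails at once if the bowl is pushed more than 20 mm (distance of bowl from where it was at the start of the episode above 0.02 m).
It fails at once if the scoop is pushed more than 20 mm (distance of scoop from where it was at the start of the episode above 0.02 m).
It fails at once if the nail file is pushed more than 20 mm (distance of nail_file from where it was at the start of the episode above 0.02 m).
It also fails if it takes over 72 s, if anything falls off the work surface, if the arm or the gripper's body presses on something with over 40 N, if the wrist force passes 120 N, or if a joint passes its speed limit or range.

## Working session

There is one attempt and no reset: what is moved stays moved. The work goes in short steps, Python scripts to look and compute and a shell command to move; the robot and the scene stay as the last step left them, time stands still between calls to the robot, and variables do not carry over. Pictures are saved under pics/ and viewed, about 8 in all and at most 12, crops included, and the job is handed in when it is done.

```bash
mkdir -p pics; ls; python3 - <<'E'
from rig import state, vision, ctrl
import cv2,numpy as np,pickle
s=state();print(s)
for n in("top","scene"):
    c=vision.capture(n);pickle.dump(c,open(f'pics/{n}0.pkl','wb'));cv2.imwrite(f'pics/{n}0.png',c['frame'][:,:,::-1])
    print(n,c['fx'],c['cx'],c['cy'],np.round(c['cam_to_world'],3).tolist())
E
```

```text
pics
{'t': 0.0, 'joint_pos': array([ 1.06494155e+00,  2.21218512e-01,  1.52760644e+00, -1.93652200e-05,
        1.39472925e+00, -1.26095267e-01]), 'qd': array([ 2.29259103e-05,  7.33949701e-04,  8.97058787e-04,  1.43561967e-03,
        8.63467710e-04, -9.67744994e-04]), 'joint_efforts': array([-8.26902415e-04, -4.94607246e+01, -3.87381792e+01,  6.98145130e-02,
        5.70496742e-02, -1.50929059e-04]), 'tcp_pos': array([231.45037479, 580.03377467, 291.1443316 ]), 'tcp_rot': array([ 2.60003937,  1.76173517, -0.00273357]), 'ft_force': array([ 0.30492807,  0.11426071, -0.02371674]), 'torque': array([ 0.01256143, -0.0452756 , -0.01458687]), 'finger_gap': 0.9993999260695994}
top 379.57785932770577 277.94453750682044 207.3993416988158 [[-0.018, -0.982, 0.186, 441.031], [-1.0, 0.017, -0.007, -10.783], [0.004, -0.186, -0.982, 1058.534], [0.0, 0.0, 0.0, 1.0]]
scene 510.277765879576 279.68482104329644 204.33017580339478 [[0.715, 0.551, -0.429, 1075.784], [0.699, -0.553, 0.454, -478.149], [0.013, -0.625, -0.781, 914.862], [0.0, 0.0, 0.0, 1.0]]
```

View pics/top0.png

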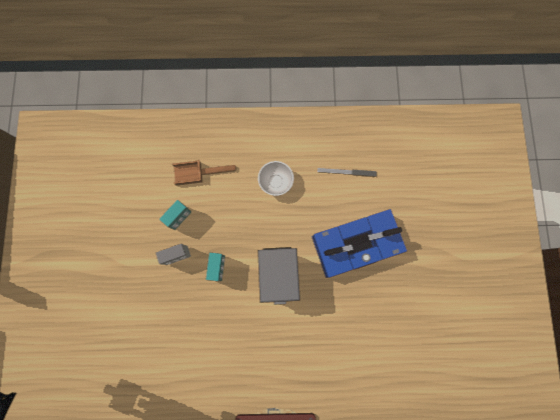

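View pics/scene0.png

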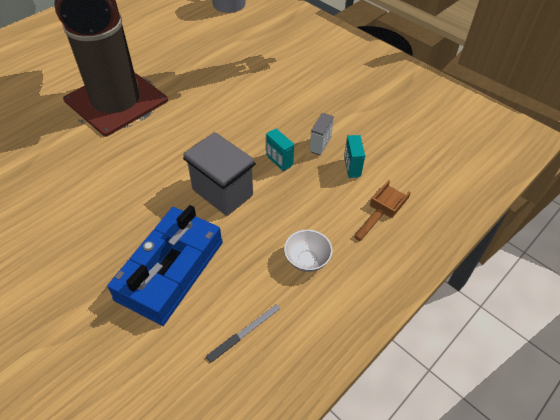

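Candidates in top view: grey-capped white block at (172,255), turquoise look-alikes at (176,214) and (215,267). The magazine is (172,255). In the scene view it is at (321,134), with turquoise ones at (280,150) and (355,156). Dispenser is at (360,243), with bars at about (334,251) and (392,233). One close crop of both follows.

```bash
python3 - <<'E'
import cv2,numpy as np
a=cv2.imread('pics/top0.png');
d=cv2.resize(a[200:285,305:415],None,fx=7,fy=7,interpolation=cv2.INTER_CUBIC)
m=cv2.resize(a[190:290,150:235],None,fx=6,fy=6,interpolation=cv2.INTER_CUBIC)
cv2.imwrite('pics/d.png',d);cv2.imwrite('pics/m.png',m)
E
```

```text
(no output)
```

View pics/d.png

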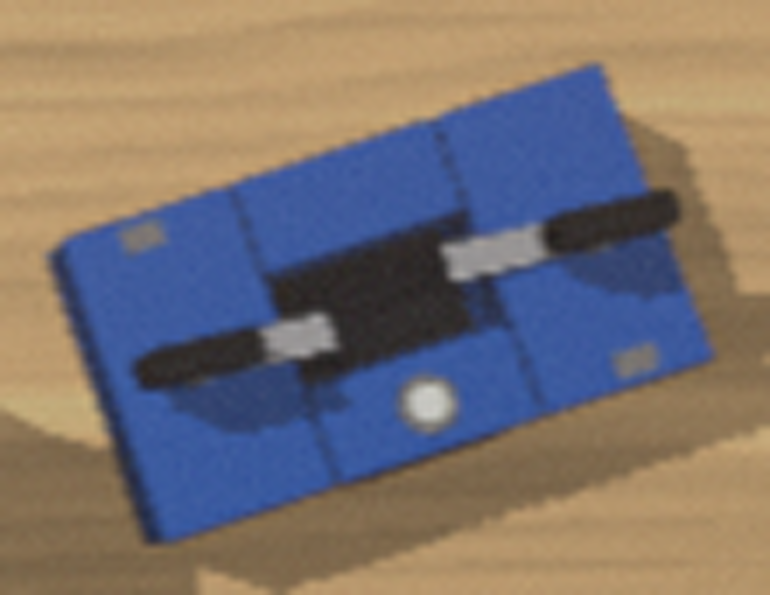

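View pics/m.png

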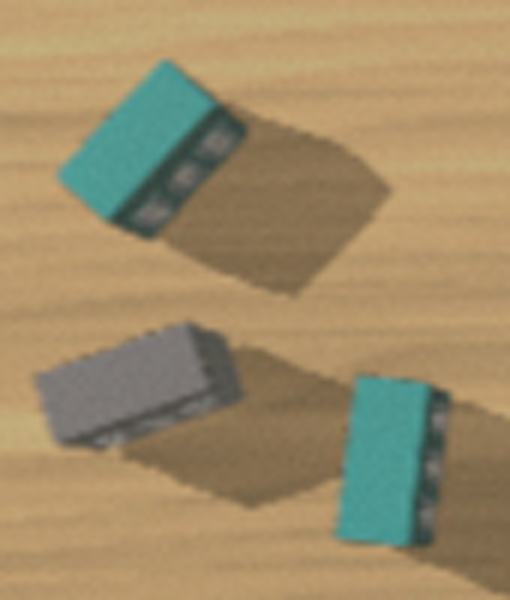

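The crops confirm it: deck corners are (65,243), (602,65), (712,355), (163,542); bar A (left) runs (137,368)–(270,345) and bar B (545,237)–(678,205). The grey-capped magazine's cap is (37,377), (185,322), (212,392), (58,443).

```bash
cat > h.py <<'E'
import numpy as np
def cast(c,uv,z):
    T=c['cam_to_world'];uv=np.atleast_2d(uv).astype(float)
    d=np.c_[(uv[:,0]-c['cx'])/c['fx'],(uv[:,1]-c['cy'])/c['fy'],np.ones(len(uv))]@T[:3,:3].T
    return T[:3,3]+d*((z-T[2,3])/d[:,2])[:,None]
def proj(c,P):
    p=(np.atleast_2d(P)-c['cam_to_world'][:3,3])@c['cam_to_world'][:3,:3]
    return np.c_[c['fx']*p[:,0]/p[:,2]+c['cx'],c['fy']*p[:,1]/p[:,2]+c['cy']]
def ang(v): return np.degrees(np.arctan2(-v[0],v[1]))  # yaw of a y axis
E
python3 - <<'E'
import pickle,numpy as np
from h import *
np.set_printoptions(precision=1,suppress=True)
c=pickle.load(open('pics/top0.pkl','rb'))
f=lambda U,k,o:(np.array(U)+.5)/k-.5+o
D=cast(c,f([(65,243),(602,65),(712,355),(163,542)],7,(305,200)),60)
print(D,D.mean(0));n=np.linalg.norm
print('sizes',[n(D[i]-D[i-1]) for i in range(4)],'yaw',ang(D[0]-D[1]),ang(D[3]-D[2]))
A=cast(c,f([(137,368),(270,345)],7,(305,200)),106);B=cast(c,f([(545,237),(678,205)],7,(305,200)),106)
for X in(A,B):print('bar',X.mean(0),n(X[0]-X[1]),ang(X[0]-X[1]))
P=cast(c,f([(268,275),(465,212),(500,320),(305,382)],7,(305,200)),60);print('bay',P.mean(0))
M=cast(c,f([(37,377),(185,322),(212,392),(58,443)],6,(150,190)),80)
print('mag',M,M.mean(0),[n(M[i]-M[i-1]) for i in range(4)],ang(M[0]-M[1]),ang(M[3]-M[2]))
for nm,uv,z in[('bin',[(260,248),(296,249),(299,300),(259,301)],125),('bowl',[(276,179)],42),('file',[(347,172)],7),('scoop',[(205,172)],15),('tq',[(176,214),(215,267)],80)]:
    X=cast(c,uv,z);print(nm,X[:,:2].tolist() if nm=='tq' else X.mean(0))
E
```

```text
[[ 556.4 -111.4   60. ]
 [ 621.2 -319.3   60. ]
 [ 510.  -352.5   60. ]
 [ 444.7 -143.7   60. ]] [ 533.1 -231.7   60. ]
sizes [np.float64(116.21859081317785), np.float64(217.80966383449535), np.float64(116.02484207795624), np.float64(218.78543839834316)] yaw 17.302341856089853 17.3489627801967
bar [ 509.5 -154.8  106. ] 48.48048864705304 8.714924945862403
bar [ 555.6 -304.4  106. ] 50.08891624504476 12.414008227426098
bay [ 533.9 -231.    60. ]
mag [[514.5 297.6  80. ]
 [536.9 235.2  80. ]
 [506.8 222.8  80. ]
 [486.4 287.6  80. ]] [511.2 260.8  80. ] [np.float64(29.85528543318564), np.float64(66.35139663492947), np.float64(32.55271798790917), np.float64(67.91395760297239)] 19.73076109250044 17.484294039771527
bin [453.4 -15.7 125. ]
bowl [713.7 -14.   42. ]
file [ 740.4 -218.3    7. ]
scoop [745.  187.7  15. ]
tq [[613.5759692277657, 248.99271536252104], [474.84256870424406, 145.39686498638798]]
```

```bash
cat >> h.py <<'E'
def rel(x,y,z,yaw):
    from rig import state
    from scipy.spatial.transform import Rotation as R
    s=state();M=R.from_rotvec(s['tcp_rot']).as_matrix();th=np.degrees(np.arctan2(M[1,0],M[0,0]))
    d=M.T@(np.array([x,y,z])-s['tcp_pos'])/10
    print('t %.2f'%s['t'],'tcp',s['tcp_pos'].round(1),'yaw %.2f tilt %.4f gap %.3f'%(th,M[2,2],s['finger_gap']),'F',s['ft_force'].round(1),'q6 %.2f'%s['joint_pos'][5])
    print('REL cm',d.round(2),'turn %.2f'%((th-yaw+180)%360-180))
E
python3 -c "
from h import *
rel(509.3,-155.1,230,8.7)"
```

```text
t 0.10 tcp [231.5 580.1 291.3] yaw 68.24 tilt -1.0000 gap 1.002 F [-0.5  0.4  0.2] q6 -0.13
REL cm [-57.97  53.06   6.21] turn 59.54
```

```bash
python3 -m handwheel '[[[-4.5,4,0,5,-1],[-9,8,0,10,-1],[-13.5,12,0,15,-1],[-18,16.5,0,20,-1],[-22.5,20.5,0,25,-1],[-27,24.5,0,30,-1],[-31.5,29,0,35,-1],[-36,33,0,40,-1],[-40.5,37,0,45,-1],[-45,41,0,50,-1],[-49,45,0,55,-1],[-53,48.5,0,59.5,-1]]]'; python3 -c "
from h import *
rel(509.3,-155.1,230,8.7)"
```

```text
t: 1.3
tcp_pos: [443.9, 17.2, 292.2]
tcp_rot: [-3.133, -0.234, -0.001]
ft_force: [0.7, 0.9, 0.3]
finger_gap: 0.998
t 1.30 tcp [443.9  17.2 292.2] yaw 8.53 tilt -1.0000 gap 0.998 F [0.7 0.9 0.3] q6 -0.29
REL cm [ 3.91 18.01  6.22] turn -0.17
```

```bash
python3 -m handwheel '[[[1,4.5,0,0,-1],[2,9,1,0,-1],[3,13.5,3.5,0,-1],[3.8,17,6,0,-1],[3.9,18,6.2,0,-1],[3.9,18,6.2,0,-1],[3.9,18,6.2,0,-1]]]'; python3 - <<'E'
from h import *
from rig import vision
import cv2,pickle
rel(509.3,-155.1,147,8.7)
c=vision.capture('wrist');pickle.dump(c,open('pics/w1.pkl','wb'))
im=c['frame'][:,:,::-1].copy()
for P,col in[((509.3,-155.1,106),(0,0,255)),((533,-231.5,60),(0,255,0)),((556.8,-307.9,106),(0,255,255))]:
    u=proj(c,P)[0];print(u);cv2.drawMarker(im,tuple(map(int,u)),col,0,14,1)
cv2.imwrite('pics/w1.png',im)
E
```

```text
t: 2.0
tcp_pos: [509.6, -152.1, 230.7]
tcp_rot: [-3.132, -0.239, -0.0]
ft_force: [0.3, 0.4, -0.2]
finger_gap: 0.999
t 2.00 tcp [ 509.6 -152.1  230.7] yaw 8.74 tilt -1.0000 gap 0.999 F [ 0.3  0.4 -0.2] q6 -0.59
REL cm [-0.08  0.3   8.37] turn 0.04
[278.88133233 244.91711387]
[293.23534462 312.80545927]
[309.47965283 434.32135245]
```

View pics/w1.png

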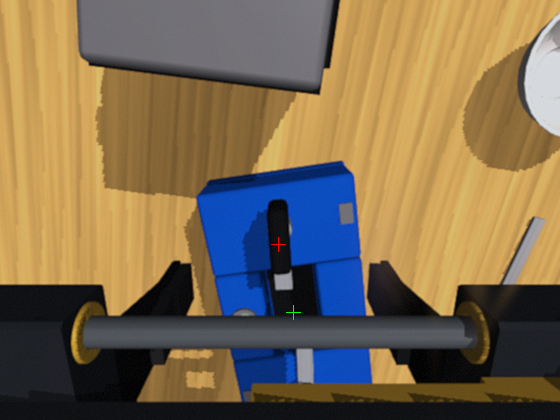

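```bash
python3 - <<'E'
import pickle,numpy as np
from h import *
np.set_printoptions(precision=1,suppress=True)
c=pickle.load(open('pics/w1.pkl','rb'));print(c['cam_to_world'])
D=cast(c,[(201,195),(353,176)],60);print(D,ang(D[0]-D[1])-90,np.linalg.norm(D[0]-D[1]))
X=cast(c,[(279,201),(280.5,272)],106);print(X,X.mean(0),ang(X[0]-X[1]))
print(cast(c,[(346,213)],60))
g=cv=None
import cv2
im=c['frame'];hsv=cv2.cvtColor(im,cv2.COLOR_RGB2HSV)
print(hsv[195:280:3,280,2])
E
```

```text
[[  1.    0.1   0.  496.6]
 [  0.2  -0.9  -0.3 -69. ]
 [  0.    0.3  -1.  323.3]
 [  0.    0.    0.    1. ]]
[[ 448.4 -142.6   60. ]
 [ 557.6 -111.2   60. ]] 16.02109320080416 113.65560435738286
[[ 504.9 -126.2  106. ]
 [ 513.3 -173.9  106. ]] [ 509.1 -150.1  106. ] 9.893467459490667
[[ 558.4 -139.8   60. ]]
[190 165   6   8   8  15  17  17  21  20  20  20  17  20  20  20  21  22
  22  22  22  22  20  18  18  19  31 166 163]
```

```bash
python3 -m handwheel '[[[0,0.1,3,0,-1],[0,0.1,6,0,-1],[0,0.1,8.4,0,-1],[0,0.1,8.4,0,-1],[0,0.1,8.4,0,0.2],[0,0.1,8.4,0,0.5],[0,0.1,8.4,0,1],[0,0.1,8.4,0,1],[0,0.1,8.4,0,1],[0,0.1,8.4,0,1],[0,0.1,8.4,0,1]]]'; python3 -c "
from h import *
rel(509.3,-155.1,147,-62.9)"
```

```text
t: 3.15
tcp_pos: [509.8, -153.8, 146.3]
tcp_rot: [-3.132, -0.239, 0.0]
ft_force: [0.4, -0.3, 0.3]
finger_gap: 0.446
t 3.15 tcp [ 509.8 -153.8  146.3] yaw 8.73 tilt -1.0000 gap 0.446 F [ 0.4 -0.3  0.3] q6 -0.59
REL cm [-0.07  0.12 -0.07] turn 71.63
```

Fingers are still closing (gap 0.446).

```bash
python3 -m handwheel '[[[0,0,0,0,1],[0,0,0,0,1],[0,0,0,0,1],[0,0,0,0,1],[0,0,0,0,1],[0,0,0,0,1]]]'
```

```text
t: 3.75
tcp_pos: [509.5, -153.8, 146.1]
tcp_rot: [-3.132, -0.239, 0.001]
ft_force: [-3.2, -1.7, 1.4]
finger_gap: 0.17
```

```bash
python3 -m handwheel '[[[0,0,0,6,1],[0,0,0,12,1],[0,0,0,18,1],[0,0,0,24,1],[0,0,0,30,1],[0,0,0,36,1],[0,0,0,42,1],[0,0,0,48,1],[0,0,0,54,1],[0,0,0,60,1],[0,0,0,65,1],[0,0,0,68,1]]]'; python3 -m handwheel '[[[0,0,0,1,1],[0,0,0,2,1],[0,0,0,3,1],[0,0,0,4,1],[0,0,0,4,1]]]';  python3 -c "
from h import *
from rig import state
rel(509.3,-155.1,147,-62.9);print(state()['torque'])"
```

```text
t: 4.95
tcp_pos: [510.1, -154.1, 146.2]
tcp_rot: [2.728, -1.557, 0.002]
ft_force: [-0.0, -1.6, -1.4]
finger_gap: 0.175
t: 5.45
tcp_pos: [510.1, -154.1, 146.3]
tcp_rot: [2.674, -1.648, 0.002]
ft_force: [2.4, -4.9, -4.2]
finger_gap: 0.175
t 5.45 tcp [ 510.1 -154.1  146.3] yaw -63.29 tilt -1.0000 gap 0.175 F [ 2.4 -4.9 -4.2] q6 0.66
REL cm [ 0.06  0.12 -0.07] turn -0.39
[-0.87671383 -0.24378045  0.0250192 ]
```

```bash
for i in 1; do python3 -m handwheel '[[[0,0,0,1,1],[0,0,0,1.5,1],[0,0,0,1.5,1]]]'; python3 -c "
from rig import state
from h import *
rel(0,0,0,0);print(state()['torque'])"; python3 -m handwheel '[[[0,0,0,1,1],[0,0,0,2,1],[0,0,0,2,1]]]'; python3 -c "
from rig import state
from h import *
rel(0,0,0,0);print(state()['torque'])"; done
```

```text
t: 5.75
tcp_pos: [510.1, -154.0, 146.2]
tcp_rot: [2.653, -1.683, 0.001]
ft_force: [2.5, -5.0, -3.9]
finger_gap: 0.169
t 5.75 tcp [ 510.1 -154.   146.2] yaw -64.78 tilt -1.0000 gap 0.169 F [ 2.5 -5.  -3.9] q6 0.69
REL cm [-35.68  39.59  14.58] turn -64.78
[-0.91924015 -0.27621482 -0.00767579]
t: 6.05
tcp_pos: [510.1, -154.1, 146.3]
tcp_rot: [2.623, -1.729, 0.002]
ft_force: [2.3, -4.5, -4.9]
finger_gap: 0.172
t 6.05 tcp [ 510.1 -154.1  146.3] yaw -66.80 tilt -1.0000 gap 0.172 F [ 2.3 -4.5 -4.9] q6 0.72
REL cm [-34.27  40.82  14.58] turn -66.80
[-8.90743927e-01 -2.97062634e-01 -8.29463686e-04]
```

```bash
for i in 1; do python3 -m handwheel '[[[0,0,0,1,1],[0,0,0,2,1],[0,0,0,2,1]]]'; python3 -c "
from rig import state
from h import *
rel(0,0,0,0);print(state()['torque'])"; done; python3 - <<'E'
from rig import vision
import cv2,pickle
for n in('scene','top'):
    c=vision.capture(n);pickle.dump(c,open(f'pics/{n}1.pkl','wb'));im=c['frame'][:,:,::-1]
    im=im[170:340,90:260] if n=='scene' else im[195:290,300:420]
    cv2.imwrite(f'pics/{n}1.png',cv2.resize(im,None,fx=560/im.shape[0] if n=='scene' else 5,fy=560/im.shape[0] if n=='scene' else 5))
E
```

```text
t: 6.35
tcp_pos: [510.1, -154.1, 146.3]
tcp_rot: [2.592, -1.774, 0.002]
ft_force: [2.7, -5.8, -5.5]
finger_gap: 0.177
t 6.35 tcp [ 510.1 -154.1  146.3] yaw -68.76 tilt -1.0000 gap 0.177 F [ 2.7 -5.8 -5.5] q6 0.76
REL cm [-32.85  41.97  14.58] turn -68.76
[-0.991109   -0.29683773  0.31007736]
```

View pics/scene1.png

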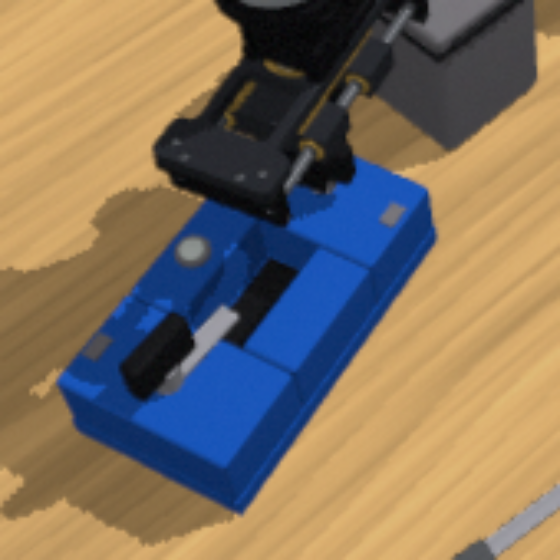

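Moment 0.31 N m: bolt A is at its stop, and the picture shows its tongue clear of the bay. Next I release it and go to B.

```bash
python3 -m handwheel '[[[0,0,0,-3,0],[0,0,0,-3,0],[0,0,0,-3,0],[0,0,0,-3,0],[0,0,0,-3,0],[0,0,0,-3,0],[0,0,0,-3,0],[0,0,-2,-3,0],[0,0,-6,-3,0],[0,0,-7,-3,0],[0,0,-7,-3,0]]]'; python3 -c "
from h import *
rel(557,-306.5,216,12.4)"
```

```text
t: 7.55
tcp_pos: [511.2, -154.3, 218.7]
tcp_rot: [-2.638, 1.705, -0.008]
ft_force: [-0.0, 0.2, 0.3]
finger_gap: 0.499
t 7.55 tcp [ 511.2 -154.3  218.7] yaw -65.76 tilt -1.0000 gap 0.499 F [-0.   0.2  0.3] q6 0.71
REL cm [15.75  2.07  0.32] turn -78.16
```

```bash
python3 -m handwheel '[[[2,0.3,0,-8,0],[4,0.6,0,-16,0],[6,0.9,0,-24,0],[8,1.1,0,-32,0],[10,1.4,0,-40,0],[12,1.6,0,-48,0],[14,1.8,0,-56,0],[15.7,2.1,0,-64,0],[15.7,2.1,0,-72,0],[15.7,2.1,0,-78,0],[15.7,2.1,0,-78,0],[15.7,2.1,0,-78,0]]]'; python3 - <<'E'
from h import *
from rig import vision
import cv2,pickle
rel(557,-306.5,146,12.4)
c=vision.capture('wrist');pickle.dump(c,open('pics/w2.pkl','wb'))
im=c['frame'][:,:,::-1].copy()
for P,col in[((510,-154,106),(0,0,255)),((533,-231.5,60),(0,255,0)),((557,-306.5,106),(0,255,255))]:
    u=proj(c,P)[0];print(u);cv2.drawMarker(im,tuple(map(int,u)),col,0,14,1)
cv2.imwrite('pics/w2.png',im)
E
```

```text
t: 8.75
tcp_pos: [554.6, -305.1, 214.6]
tcp_rot: [-3.123, -0.33, 0.003]
ft_force: [-1.2, 0.1, 0.9]
finger_gap: 0.499
t 8.75 tcp [ 554.6 -305.1  214.6] yaw 12.07 tilt -1.0000 gap 0.499 F [-1.2  0.1  0.9] q6 -0.84
REL cm [0.22 0.2  6.86] turn -0.33
[255.19110653 -59.91221307]
[271.86572453 115.69304243]
[283.90455165 253.46099616]
```

View pics/w2.png

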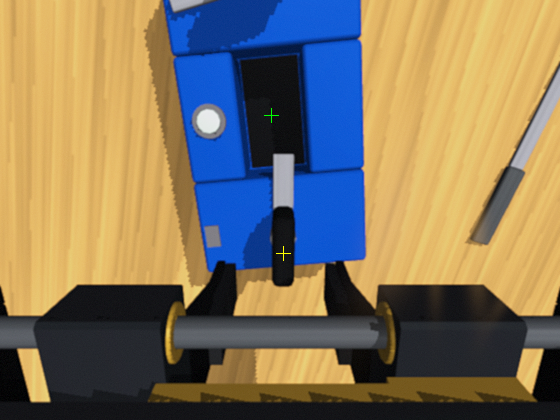

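```bash
python3 -m handwheel '[[[0.1,0,3,0,0],[0.2,0,6,0,0],[0.2,0,6.8,0,0],[0.2,0,6.8,0,1],[0.2,0,6.8,0,1],[0.2,0,6.8,0,1],[0.2,0,6.8,0,1],[0.2,0,6.8,0,1],[0.2,0,6.8,0,1],[0.2,0,6.8,0,1],[0.2,0,6.8,0,1],[0.2,0,6.8,0,1]]]'; python3 - <<'E'
import pickle,numpy as np
from h import *
np.set_printoptions(precision=1,suppress=True)
c=pickle.load(open('pics/w2.pkl','rb'))
for q in([(233,52),(303,43),(310,165),(246,173)],[(197,183),(363,168)],[(174,55),(360,40)],[(209,271),(365,258)],[(208,121)]):
    X=cast(c,q,60);print(X,X.mean(0))
E
```

```text
t: 10.0
tcp_pos: [556.7, -306.0, 149.9]
tcp_rot: [3.122, 0.334, -0.001]
ft_force: [-4.9, -0.6, 6.3]
finger_gap: 0.155
[[ 501.5 -199.1   60. ]
 [ 543.1 -184.9   60. ]
 [ 565.1 -257.8   60. ]
 [ 523.3 -272.4   60. ]] [ 533.2 -228.6   60. ]
[[ 491.3 -286.5   60. ]
 [ 601.1 -252.2   60. ]] [ 546.2 -269.3   60. ]
[[ 465.6 -208.5   60. ]
 [ 577.2 -175.9   60. ]] [ 521.4 -192.2   60. ]
[[ 509.6 -351.3   60. ]
 [ 621.2 -316.5   60. ]] [ 565.4 -333.9   60. ]
[[ 492.5 -243.6   60. ]] [ 492.5 -243.6   60. ]
```

```bash
python3 -m handwheel '[[[0,0,0,6,1],[0,0,0,13,1],[0,0,0,20,1],[0,0,0,27,1],[0,0,0,34,1],[0,0,0,41,1],[0,0,0,48,1],[0,0,0,55,1],[0,0,0,62,1],[0,0,0,68,1],[0,0,0,72,1],[0,0,0,75,1]]]'; python3 -m handwheel '[[[0,0,0,1,1],[0,0,0,2,1],[0,0,0,3,1],[0,0,0,3,1]]]';  python3 -c "
from h import *
from rig import state
rel(0,0,0,-67);print(state()['torque'])"
```

```text
t: 11.2
tcp_pos: [557.8, -306.5, 149.9]
tcp_rot: [2.678, -1.639, 0.006]
ft_force: [1.2, -2.9, 1.2]
finger_gap: 0.158
t: 11.6
tcp_pos: [557.9, -306.4, 149.8]
tcp_rot: [2.638, -1.704, 0.006]
ft_force: [0.3, -5.2, 4.0]
finger_gap: 0.166
t 11.60 tcp [ 557.9 -306.4  149.8] yaw -65.71 tilt -1.0000 gap 0.166 F [ 0.3 -5.2  4. ] q6 0.52
REL cm [-50.94  38.26  14.75] turn 1.29
[-1.0041535   0.14931395  0.67004716]
```

Bolt B is at its stop too (0.67 N m). I release, rise and check.

```bash
python3 -m handwheel '[[[0,0,0,-1.5,0],[0,0,0,-1.5,0],[0,0,0,-1.5,0],[0,0,0,-1.5,0],[0,0,0,-1.5,0],[0,0,0,-1.5,0],[0,0,0,-1.5,0],[0,0,-2,-1.5,0],[0,0,-6,-1.5,0],[0,0,-10,-1.5,0],[0,0,-14,-1.5,0],[0,0,-14,-1.5,0]]]'; python3 -c "
from h import *
rel(511,260,290,18.6)"
```

```text
t: 12.8
tcp_pos: [559.6, -306.8, 296.4]
tcp_rot: [2.66, -1.67, 0.02]
ft_force: [-0.3, -0.7, 0.6]
finger_gap: 0.498
t 12.80 tcp [ 559.6 -306.8  296.4] yaw -64.26 tilt -0.9999 gap 0.498 F [-0.3 -0.7  0.6] q6 0.50
REL cm [-53.17 -20.24   0.17] turn -82.86
```

```bash
python3 -m handwheel '[[[-4.4,-1.7,0,-7,0],[-8.8,-3.4,0,-14,0],[-13.2,-5.1,0,-21,0],[-17.6,-6.8,0,-28,0],[-22,-8.5,0,-35,0],[-26.4,-10.2,0,-42,0],[-30.8,-11.9,0,-49,0],[-35.2,-13.6,0,-56,0],[-39.6,-15.3,0,-63,0],[-44,-17,0,-70,0],[-48.4,-18.6,0,-77,0],[-52,-20,0,-83,0]]]'; python3 -m handwheel '[[[0,0,0,0,0],[0,0,0,0,0],[0,0,0,0,0]]]'
python3 - <<'E'
from h import *
from rig import vision
import cv2,pickle
rel(511,260,230,18.6)
ims=[]
for n in('wrist','top'):
    c=vision.capture(n);pickle.dump(c,open(f'pics/{n}3.pkl','wb'));ims.append(c['frame'][:,:,::-1].copy())
c=pickle.load(open('pics/wrist3.pkl','rb'));u=proj(c,[(511,260.8,80)])[0];print(u);cv2.drawMarker(ims[0],tuple(map(int,u)),(0,0,255),0,14,1)
t=cv2.resize(ims[1][200:285,305:415],(544,420))[:, :]
cv2.imwrite('pics/c3.png',cv2.resize(np.hstack([ims[0][:,100:460],t[:,:440]]),(800,420)))
E
```

```text
t: 14.0
tcp_pos: [510.5, 252.5, 287.7]
tcp_rot: [-3.098, -0.52, 0.001]
ft_force: [0.7, -0.4, 0.0]
finger_gap: 0.498
t: 14.3
tcp_pos: [511.4, 249.2, 287.8]
tcp_rot: [3.099, 0.509, -0.001]
ft_force: [-0.3, -0.2, -0.3]
finger_gap: 0.499
t 14.30 tcp [511.4 249.2 287.8] yaw 18.65 tilt -1.0000 gap 0.499 F [-0.3 -0.2 -0.3] q6 -0.01
REL cm [ 0.31 -1.04  5.77] turn 0.05
[284.15612704 193.01050436]
```

View pics/c3.png

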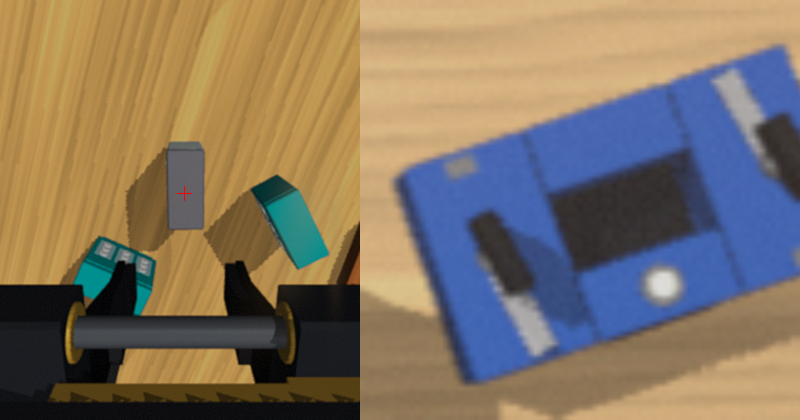

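```bash
python3 - <<'E'
import pickle,numpy as np
from h import *
np.set_printoptions(precision=1,suppress=True)
c=pickle.load(open('pics/wrist3.pkl','rb'))
X=cast(c,[(267,150),(303,150),(303.5,229),(267,229)],80);print(X,X.mean(0),ang(X[0]-X[3]),ang(X[1]-X[2]))
rel(X.mean(0)[0],X.mean(0)[1],118,18.6)
t=pickle.load(open('pics/top3.pkl','rb'))
f=lambda U:(np.array(U)-(360,0))/4.945+(305,200)
for q,z in(([(483,215),(520,290)],106),([(482,262),(543,352)],66),([(770,120),(802,190)],106),([(725,75),(775,140)],66)):
    Y=cast(t,f(q),z);print(Y.mean(0),'turn',17.2-ang(Y[0]-Y[1]), np.radians(17.2-ang(Y[0]-Y[1])))
E
```

```text
[[485.9 290.6  80. ]
 [513.9 300.   80. ]
 [537.6 235.5  80. ]
 [507.2 225.3  80. ]] [511.2 262.9  80. ] 18.053162798052693 20.156435584904305
t 14.40 tcp [511.7 248.8 288. ] yaw 18.60 tilt -1.0000 gap 0.501 F [-0.5 -1.   0. ] q6 -0.01
REL cm [ 0.4 -1.4 17. ] turn 0.00
[ 508.2 -154.6  106. ] turn 83.13523821431264 1.4509836312695668
[ 482.5 -165.1   66. ] turn 74.9570267598807 1.3082469144654154
[ 555.2 -302.3  106. ] turn 86.45249837461346 1.508880743212051
[ 585.8 -297.2   66. ] turn 72.84498364889392 1.2713848082346317
```

```bash
python3 - <<'E'
import pickle,numpy as np,cv2
from h import *
t=pickle.load(open('pics/top3.pkl','rb'));im=t['frame'];hsv=cv2.cvtColor(im,cv2.COLOR_RGB2HSV).astype(int)
H,S,V=hsv[...,0],hsv[...,1],hsv[...,2]
for nm,mask,z,ctrs in(('bar',V<60,106,[(510,-154),(557,-306)]),('tongue',(V>110)&(S<60),66,[(486,-163),(582,-298)])):
    n,l,st,ce=cv2.connectedComponentsWithStats((mask).astype(np.uint8))
    for p in ctrs:
        u=proj(t,(*p,z))[0];k=[i for i in range(1,n) if np.hypot(*(ce[i]-u))<8 and st[i,4]>8]
        for i in k:
            X=cast(t,np.argwhere(l==i)[:,::-1],z)[:,:2];w,v=np.linalg.eigh(np.cov(X.T));d=v[:,1];d=d*np.sign(d[0])*-1
            print(nm,p,st[i,4],X.mean(0).round(1),'turn rad %.2f'%np.radians((17.2-ang(d))%180))
E
python3 -m handwheel '[[[0.4,-1.35,0,0,0],[0.4,-1.35,4,0,0],[0.4,-1.35,8,0,0],[0.4,-1.35,12,0,0],[0.4,-1.35,15,0,0],[0.4,-1.35,17,0,0],[0.4,-1.35,17,0,0],[0.4,-1.35,17,0,0],[0.4,-1.35,17,0,1],[0.4,-1.35,17,0,1],[0.4,-1.35,17,0,1],[0.4,-1.35,17,0,1]]]';python3 -m handwheel '[[[0,0,0,0,1],[0,0,0,0,1],[0,0,0,0,1],[0,0,0,0,1]]]'
```

```text
bar (510, -154) 84 [ 508.6 -153.7] turn rad 1.38
bar (557, -306) 58 [ 551.2 -302.3] turn rad 1.32
tongue (486, -163) 78 [ 476.1 -171.7] turn rad 1.28
tongue (582, -298) 80 [ 587.2 -291.7] turn rad 1.51
t: 15.6
tcp_pos: [511.9, 264.6, 120.0]
tcp_rot: [-3.099, -0.511, -0.005]
ft_force: [-0.6, 0.5, 5.8]
finger_gap: 0.367
t: 16.0
tcp_pos: [511.9, 264.6, 119.9]
tcp_rot: [-3.099, -0.511, -0.004]
ft_force: [-0.8, -0.7, 6.8]
finger_gap: 0.365
```

```bash
python3 -m handwheel '[[[0,0,-1,0,1],[0,0,-3,0,1],[0,0,-6,0,1],[0,0,-9,0,1],[0,0,-12,0,1],[0,0,-15,0,1],[0,0,-15,0,1],[0,0,-15,0,1],[0,0,-15,0,1]]]'; python3 - <<'E'
from h import *
rel(533.4,-230,270,17.2)
E
```

```text
t: 16.9
tcp_pos: [510.0, 263.9, 266.6]
tcp_rot: [3.099, 0.511, -0.004]
ft_force: [-0.0, -0.2, -2.1]
finger_gap: 0.366
t 16.90 tcp [510.  263.9 266.6] yaw 18.74 tilt -1.0000 gap 0.366 F [-0.  -0.2 -2.1] q6 0.01
REL cm [-13.65  47.53  -0.3 ] turn 1.54
```

```bash
python3 -m handwheel '[[[-0.6,2,-1,0,1],[-1.7,6,-1,0,1],[-2.9,10,-1,0,1],[-4,14,-1,0,1],[-5.2,18,-1,0,1],[-6.3,22,-1,0,1],[-7.5,26,-1,0,1],[-8.6,30,-1,0,1],[-9.8,34,-1,1,1],[-10.9,38,-1,1.5,1],[-12,42,-1,1.5,1],[-13,45,-1,1.5,1]]]';python3 -m handwheel '[[[-0.4,1,0,0,1],[-0.7,2.5,0,0,1],[-0.7,2.5,0,0,1],[-0.7,2.5,0,0,1],[-0.7,2.5,0,0,1]]]'; python3 - <<'E'
from h import *
from rig import vision
import cv2,pickle
rel(533.4,-230,195,17.2)
ims=[]
for n in('wrist','top','scene'):
    c=vision.capture(n);pickle.dump(c,open(f'pics/{n}4.pkl','wb'));im=c['frame'][:,:,::-1]
    ims.append(im[:,140:420] if n=='wrist' else cv2.resize(im[180:300,300:420] if n=='top' else im[130:330,80:280],(420,420)))
a=np.hstack(ims);print(a.shape);cv2.imwrite('pics/c4.png',cv2.resize(a,(800,300)))
cv2.imwrite('pics/c4b.png',np.hstack([ims[0],ims[2]]))
E
```

```text
t: 18.1
tcp_pos: [531.4, -205.7, 276.1]
tcp_rot: [-3.105, -0.469, 0.004]
ft_force: [-0.2, 0.3, -0.9]
finger_gap: 0.371
t: 18.6
tcp_pos: [533.2, -228.4, 278.1]
tcp_rot: [-3.105, -0.473, 0.0]
ft_force: [-0.1, -0.6, -0.4]
finger_gap: 0.363
t 18.60 tcp [ 533.2 -228.4  278.1] yaw 17.31 tilt -1.0000 gap 0.363 F [-0.1 -0.6 -0.4] q6 -0.84
REL cm [-0.03  0.17  8.31] turn 0.11
(420, 1120, 3)
```

View pics/c4b.png

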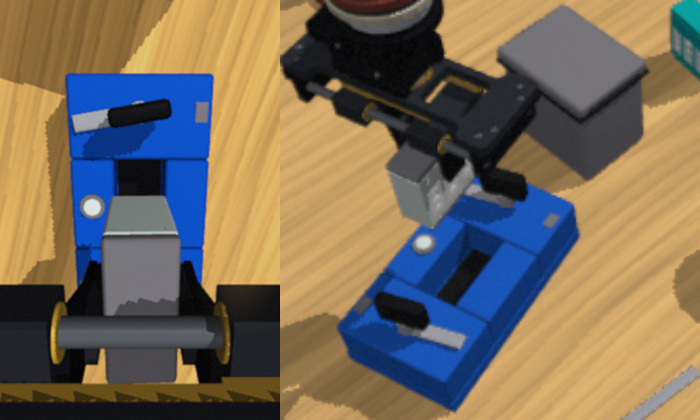

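```bash
python3 - <<'E'
import pickle,numpy as np
from h import *
np.set_printoptions(precision=1,suppress=True)
c=pickle.load(open('pics/wrist4.pkl','rb'))
for z in(236.5,238.2):
    X=cast(c,[(243,235),(319,236),(320,383),(245,383)],z);print(X,X.mean(0),ang(X[0]-X[3]),ang(X[1]-X[2]),[np.linalg.norm(X[i]-X[i-1]) for i in range(4)])
F=cast(c,[(249,197),(308,197)],158);print('foot?',F.mean(0))
D=cast(c,[(206,74),(353,74)],60);print(D,ang(D[0]-D[1])-90)
q=np.array([(213,127),(250,120.)]);Y=cast(c,q,66);print('A tongue', np.radians(17.2-(ang(Y[1]-Y[0])) ))
q=np.array([(249,115),(311,107.)]);Y=cast(c,q,106);print('A bar', np.radians(17.2-(ang(Y[1]-Y[0])) ))
E
```

```text
[[ 508.8 -199.7  236.5]
 [ 537.6 -191.2  236.5]
 [ 561.5 -258.3  236.5]
 [ 528.9 -268.5  236.5]] [ 534.2 -229.4  236.5] 16.296609490677795 19.587797669186013 [np.float64(71.65620792309812), np.float64(29.99966529451926), np.float64(71.28086216919638), np.float64(34.0973022454157)]
[[ 508.8 -199.1  238.2]
 [ 537.2 -190.6  238.2]
 [ 560.8 -257.   238.2]
 [ 528.6 -267.   238.2]] [ 533.9 -228.4  238.2] 16.296609490677838 19.5877976691861 [np.float64(70.7483926868247), np.float64(29.619598388568836), np.float64(70.37780220262164), np.float64(33.66532222035729)]
foot? [ 523.2 -199.9  158. ]
[[ 445.  -144.5   60. ]
 [ 557.  -109.5   60. ]] 17.345586433143552
A tongue 1.3883892501479542
A bar 1.445201254872288
```

The magazine is centred on the tool within 1 mm, yaw about 17.5°, and A's turn reads 1.39–1.45. I descend to about 15 mm above the deck.

```bash
python3 -m handwheel '[[[0,0.15,1,0,1],[0,0.15,3,0,1],[0,0.15,5,0,1],[0,0.15,6.5,0,1],[0,0.15,7.5,0,1],[0,0.15,8,0,1],[0,0.15,8.2,0,1],[0,0.15,8.2,0,1],[0,0.15,8.2,0,1],[0,0.15,8.2,0,1]]]'; python3 - <<'E'
from h import *
from rig import vision
import cv2,pickle
rel(533.3,-230.3,194.5,17.2)
for n in('wrist','scene'):
    c=vision.capture(n);pickle.dump(c,open(f'pics/{n}5.pkl','wb'));im=c['frame'][:,:,::-1].copy()
    if n=='wrist': w=im[:,140:420]
    else:
        w=np.hstack([w,cv2.resize(im[170:340,80:250],(420,420))])
        for P in((713.7,-14,42),):print(proj(c,P))
cv2.imwrite('pics/c5.png',w)
a=cv2.cvtColor(pickle.load(open('pics/scene0.pkl','rb'))['frame'],6+1);b=cv2.cvtColor(c['frame'],7)
d=(cv2.absdiff(a,b)>40).astype(np.uint8)
for nm,(x0,y0,x1,y1) in dict(bowl=(282,230,335,275),scoop=(352,180,412,240),file=(204,303,283,362)).items(): print(nm,d[y0:y1,x0:x1].sum())
E
```

```text
t: 19.75
tcp_pos: [533.9, -231.3, 197.1]
tcp_rot: [3.105, 0.471, 0.002]
ft_force: [-0.1, 0.4, -1.2]
finger_gap: 0.368
t 19.75 tcp [ 533.9 -231.3  197.1] yaw 17.24 tilt -1.0000 gap 0.368 F [-0.1  0.4 -1.2] q6 -0.85
REL cm [-0.03 -0.12  0.26] turn 0.04
[[306.02413627 247.78028363]]
bowl 0
scoop 0
file 0
```

View pics/c5.png

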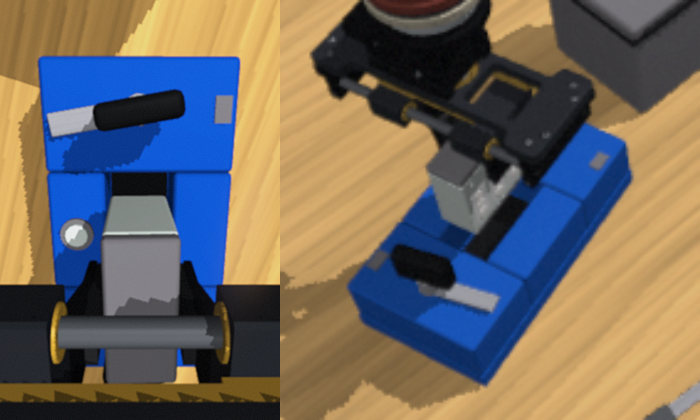

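```bash
python3 - <<'E'
import pickle
from h import *
c=pickle.load(open('pics/scene5.pkl','rb'))
for z in(67,77,87):print(z,((proj(c,(554.8,-256.3,z))-(80,170))*420/170+(280,0)).round(), 'cap', ((proj(c,(533.6+15.3+10.3,-231.6+4.7-33.4,z+80))-(80,170))*420/170+(280,0)).round())
w=pickle.load(open('pics/wrist5.pkl','rb'))
X=cast(w,[(243,235),(319,236),(320,383),(245,383)],157);print(X.mean(0),ang(X[0]-X[3]),ang(X[1]-X[2]))
D=cast(w,[(181,57),(380,57)],60);print(D)
E
python3 -m handwheel '[[[0,-0.1,0,0,1],[0,-0.1,0.1,0,1],[0,-0.1,0.1,0,1],[0,-0.1,0.1,0,1],[0,-0.1,0.1,0,1]]]'; python3 -c "
from h import *
rel(533.3,-230.3,194.5,17.2)"
```

```text
67 [[481. 238.]] cap [[462. 187.]]
77 [[479. 231.]] cap [[460. 179.]]
87 [[477. 224.]] cap [[457. 171.]]
[ 534.69809944 -231.58178466  157.        ] 16.209339581122844 19.521325785367388
[[ 446.4073875  -143.81785677   60.        ]
 [ 557.0427901  -109.41035093   60.        ]]
t: 20.35
tcp_pos: [533.2, -230.1, 195.2]
tcp_rot: [-3.106, -0.471, 0.0]
ft_force: [0.7, 0.4, -1.8]
finger_gap: 0.37
t 20.35 tcp [ 533.2 -230.1  195.2] yaw 17.24 tilt -1.0000 gap 0.370 F [ 0.7  0.4 -1.8] q6 -0.84
REL cm [0.01 0.02 0.07] turn 0.04
```

```bash
python3 - <<'E'
import pickle,cv2,numpy as np
from rig import ctrl,vision
a=pickle.load(open('pics/top0.pkl','rb'))['frame'];b=vision.capture('top')['frame']
d=(cv2.absdiff(cv2.cvtColor(a,7),cv2.cvtColor(b,7))>40)
print('bin diff px',d[245:304,256:300].sum(), np.argwhere(d[245:304,256:300]).mean(0))
print(ctrl.finish_job())
E
```

```text
bin diff px 0 [nan nan]
the job is handed in; nothing more can be done
None<stdin>:5: RuntimeWarning: Mean of empty slice.
  ret = um.true_divide(
```

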